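# Start the chamber's screw lid true and open the gas

## Task

The blue screw lid of the clear chamber sits crooked, riding on top of the thread. Without lifting it off, turn it backward (anticlockwise seen from above) until it drops level onto the start of the thread, then screw it forward (clockwise) as far as it will go; then open the inlet valve fully, so that its yellow lever stands in line with the pipe. Leave the bottle, the screwdriver and the loose brass fitting where they are.

Things in the scene. Friction and masses are not known exactly. Their poses are not given: they have to be found in the camera images.
- chamber: clear acrylic tube, 88 mm across, upright on an acrylic plate 150 x 320 x 12 mm fixed to the bench. Origin: bench height, on the tube's axis; z up; +y runs along the plate (y -75 to 245 mm) to the inlet valve. The inlet pipe, up to 28 mm thick, 62 mm above the bench, runs along +y through the valve at y 165 mm to y 229 mm. A red line on the white collar marks +x
- rim (a point): centre of the neck's rim, on the tube's axis, 140 mm above the bench, under the lid. The neck is 78 mm across its thread, which is right-handed with a single start and 5 mm pitch; the white collar below it is 89 mm across, its upper face 22 mm below the rim
- grip (a point): loose blue aluminium screw lid, given by the centre of the grip bar on its top; x along the bar, z the lid's axis, up. The bar is 80 mm long, 12 wide, 20 high (lid's top face 10 mm below this point). The lid is 88 mm across, 17 mm high, some 400 g; a plug under it reaches into the neck. It starts propped up on one side, 4 to 5 degrees off level, this point 159 mm above the bench; at the stop 156.6
- skirt (a point): centre of the lid's lower edge, 27 mm below the grip point. Turned back (anticlockwise from above) 30 to 92 degrees from its start the lid drops level by itself, unless held up; 60 degrees more do no harm. From the drop some 180 degrees forward reach a firm stop; the rim is touched 70 degrees before it. Under 6 N at the bar's end turn it. Screwed forward before the drop it jams
- dot (a point): white dot, 7 mm, on the top of the lid, 37.5 mm from its axis, 60 degrees clockwise from the grip's x axis seen from above. With the lid screwed forward to its stop the dot stands over the red line on the collar: in the direction of the chamber's +x from the axis
- valve (a joint): lever of the inlet ball valve, turning about the vertical: 0 closed (lever across the pipe, pointing to the chamber's -x), 1.571 rad fully open (lever in line with the pipe, pointing to the chamber's +y, away from the tube). It opens clockwise seen from above, starts within 0.15 of closed, stays where it is left, and takes about 1.5 N near its tip
- lever_axis (a point): the valve lever's turning axis, at half the lever's height, 94 mm above the bench
- lever_tip (a point): point on the yellow lever 65 mm out from its axis (it ends 75 mm out), turning with it; the lever is 15 mm wide, its upper face 100 mm and its lower face 88 mm above the bench
- bottle: amber bottle with a black cap, 52 mm across, 105 mm high, loose on the bench beside the chamber; the origin is the centre of its foot
- driver: loose screwdriver lying on the bench on the robot's side of the base plate, about 200 mm long
- fitting: loose brass hose fitting, 30 mm across, 46 mm high, standing on the bench beyond the base plate; the origin is the centre of its foot

How it is judged:
By the outcome, as a careful person would: the job done as asked, in the order asked, and still so for the second after the job is handed in, with the robot touching nothing.
It also fails if it takes over 64 s, if anything falls off the work surface, if the arm or the gripper's body presses on something with over 40 N, if the wrist force passes 120 N, or if a joint passes its speed limit or range.

## Robot

A 6-joint arm with a two-finger parallel gripper is mounted at the origin on the work surface. World frame = base frame: x ahead of the robot, y to its left, z up, the work surface at z = 0. Lengths are in mm, angles in rad, forces in N, time in s.
With the tool pointing down it reaches from about 275 to 1000 mm from the base axis. Payload 8.4 kg.
Tool frame: the origin (TCP) lies on the centre line of the jaws, within the pads' length; the fingertips stand r.tip_reach ahead of it and the grasp point (between the pads) lies 11 mm behind it (r.tip_reach is the distance from the TCP to the fingertips, in mm); z points along the fingers, y is the line along which they close (so a half turn about z gives the same grasp; the last joint's range is limited). The gripper opens to 85 mm and grips with 20 to 120 N. Pads are 22 mm wide; open, the fingers measure 114 mm over their backs; the gripper's body (76 mm by 85 mm) begins 54 mm behind the grasp point. The pads swing forward as they close: fully open they stand 13 mm farther back than shut.
Start: joints at [1.253, 0.353, 1.633, -0, 1.155, -0.002], TCP at [194.109, 594.096, 239.281] pointing down, gripper open.
Joint ranges: [-2.63, 2.63], [-0.92, 2.1], [0.06, 2.66], [-1.3, 4.44], [0, 2.69], [-3.02, 3.02]. Speed limits (rad/s): [2.22, 2.22, 2.79, 3.14, 3.14, 3.14].

## Interface

Orientations are given as [roll, pitch, yaw] about the fixed x, y, z axes, in that order (R = Rz(yaw) Ry(pitch) Rx(roll)).
In Python, from rig import r gives the robot as it stands.
- The arm moves only by the tool carry_out, never from a script. Its argument "targets" is a list of rows, each an object with "dp": the shift along the tool's x, y, z in mm, a list of three; "yaw": the turn about the tool's z in degrees. A call has 1 to 12 rows; each row is the pose to reach, as a shift and turn from the pose commanded when the call began, along the tool's axes at that moment; what a row does not reach only later rows make up. A row lasts 1/8 s, in which the tool goes at most 62.5 mm and 10.7 degrees, less where a joint would pass 70% of its speed; a pose out of reach is approached as far as the arm can. A call with a gripper value outside its range is refused whole. "fingers" is the opening, from -1 (shut) to 1 (fully open), so that 0 is half open, set as the call begins (left out, the last holds). The fingers move at their own pace and stop on an object; "grip_force" is the grip in N (left out, the last holds). Time passes only in rows, so rows that repeat a pose let the fingers close. It gives the time, the measured TCP pose, the force, the opening and the grip force at its end, in the units of the state.
- r.sense(): the state, without advancing time (a new reading comes with each control period).
- r.grab_frame(name): name is "scene" or "top" or "wrist"; returns the picture (480x640x3 uint8, red, green, blue); there is no depth.
- r.get_calibration(name): a dict with "fx", "fy", "cx", "cy" (pixels), "dist_coeffs" ([k1, k2, p1, p2, k3] as OpenCV has them; the pictures are not rectified), "rvec" (rotation vector, rad) and "tvec" (3), from world to camera coordinates, as OpenCV has them. Camera axes: x right, y down, z forward; pixel columns grow to the right and rows downward; lengths in mm; the calibration is good to about 2 mm. A picture is of the moment at which its call begins: read the wrist's pose just before it. get_calibration takes no time and is no camera call; for the wrist camera it gives the pose at the moment of the call.
- r.sign_off(): hands the job in; it is judged then, once.
The state is a dict: "clock": time; "qpos": joint angles; "qvel": joint speeds; "joint_efforts": joint torques, N m; "eef_pos": TCP position; "tcp_rot": TCP orientation; "contact_force": force on the tool from outside, world axes, zero at the start; "wrist_torque": the same for the moment, N m; "opening": opening from 0.0 (shut) to 1.0 (fully open); "grasp_force": force on a finger pad.
Only numpy, scipy, OpenCV 4.12 (cv2) and the standard library are available. Lean on these libraries where they do the work, as an engineer would, in place of code of your own. Each camera call takes 0.05 s, during which the arm holds its last target. There are 200 camera calls.

## Working session

There is one attempt and no reset: what is moved stays moved. The work goes in short steps, Python scripts to look and compute and a tool call to move; the robot and the scene stay as the last step left them, time stands still between calls to the robot, and variables do not carry over. Pictures are saved under pics/ and viewed, at most 10 in all, crops included, and the job is handed in when it is done.

Besides the shell and the picture viewer there is one more tool, called after ">>>" in YAML: its name, and indented under it one key for each argument. carry_out: Moves the arm, as the interface text tells. Its arguments: {"type":"object","properties":{"targets":{"type":"array","items":{"type":"object","properties":{"dp":{"type":"array","items":{"type":"number"}},"yaw":{"type":"number"}}}},"fingers":{"type":"number"},"grip_force":{"type":"number"}},"required":["targets"]}

```bash
mkdir -p pics; cat > h.py <<'E'
import numpy as np,cv2
from rig import r
def save(n,f):
    im=r.grab_frame(n); cv2.imwrite('pics/'+f,im[:,:,::-1]); return im
def cam(n):
    c=r.get_calibration(n); K=np.array([[c['fx'],0,c['cx']],[0,c['fy'],c['cy']],[0,0,1.]])
    return K,np.array(c['dist_coeffs'],float),np.array(c['rvec'],float),np.array(c['tvec'],float)
def ray(c,uv):
    K,d,rv,t=c; R=cv2.Rodrigues(rv)[0]
    p=cv2.undistortPoints(np.array([[uv]],float),K,d)[0,0]
    return -R.T@t.ravel(), R.T@np.array([p[0],p[1],1])
def onz(c,uv,z):
    o,v=ray(c,uv); return o+v*(z-o[2])/v[2]
def proj(c,P):
    return cv2.projectPoints(np.array(P,float).reshape(-1,3),c[2],c[3],c[0],c[1])[0][:,0]
E
python3 - <<'E'
from h import *
import json
s=r.sense();print({k:np.round(v,3).tolist() for k,v in s.items()},r.tip_reach)
a=r.grab_frame('scene');b=r.grab_frame('top')
np.savez('f.npz',a=a,b=b)
cv2.imwrite('pics/s.png',a[:,:,::-1]);cv2.imwrite('pics/t.png',b[:,:,::-1])
for n in('scene','top'):
    o,v=ray(cam(n),(320,240));print(n,o,v)
E
```

```text
{'clock': 0.0, 'qpos': [1.253, 0.354, 1.634, -0.0, 1.155, -0.002], 'qvel': [-0.001, 0.0, 0.0, 0.0, -0.0, -0.0], 'joint_efforts': [0.0, -60.525, -34.205, 0.0, 0.01, 0.0], 'eef_pos': [193.987, 593.648, 238.571], 'tcp_rot': [-3.14, 0.0, 2.826], 'contact_force': [-0.662, -0.024, -0.955], 'wrist_torque': [0.004, -0.032, 0.036], 'grasp_force': 0.0, 'opening': 1.0} 8.0
scene [1116.98547303 -253.69917161  480.71090725] [-0.80889703  0.25040372 -0.53200957]
top [ 449.89010314  -60.4156963  1056.8281272 ] [ 0.1212219   0.01187804 -0.99257795]
```

View pics/s.png

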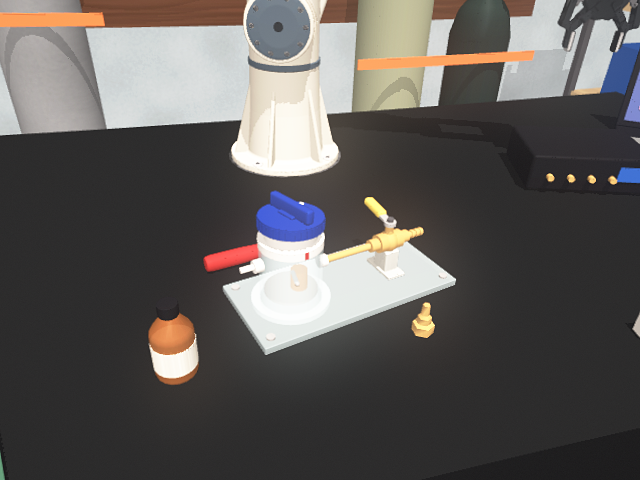

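View pics/t.png

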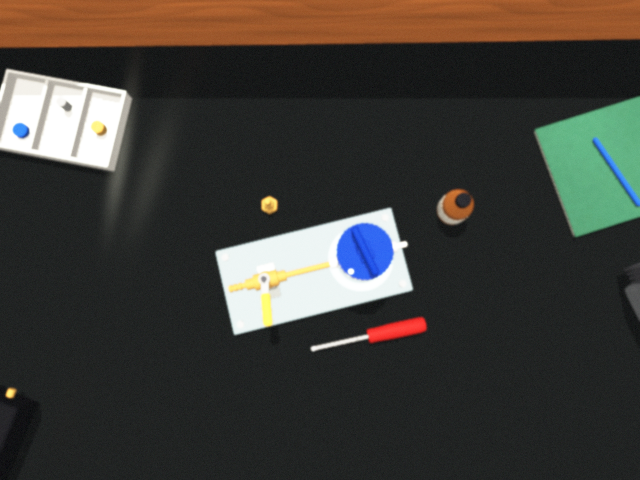

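The scene shows the chamber with the tilted blue lid and the yellow lever. In the top view the lid is at (365,250), its bar runs from about (355,228) to (377,275), and the white dot is at (351,271). The valve is at (265,280) with the lever tip near (267,325), and the driver lies on the robot's side.

```bash
python3 - <<'E'
from h import *
f=np.load('f.npz');b=f['b'];c=cam('top')
hsv=cv2.cvtColor(b,cv2.COLOR_RGB2HSV)
roi=np.zeros(b.shape[:2],np.uint8);roi[200:300,310:420]=255
m=cv2.inRange(hsv,(105,120,60),(130,255,255))&roi
n,l,st,ce=cv2.connectedComponentsWithStats(m);print(st[1:],ce[1:])
k=1+np.argmax(st[1:,4]);cn=max(cv2.findContours((l==k).astype(np.uint8),0,2)[0],key=cv2.contourArea)
e=cv2.fitEllipse(cv2.convexHull(cn));print('ell',e);P=onz(c,e[0],146);print('lid centre z146',P)
# plate 
g=cv2.inRange(hsv,(0,0,150),(180,60,255));g[:, :205]=0;g[:,425:]=0;g[:200]=0
g=cv2.morphologyEx(g|m,cv2.MORPH_CLOSE,np.ones((9,9)))
cn=max(cv2.findContours(g,0,2)[0],key=cv2.contourArea);bx=cv2.boxPoints(cv2.minAreaRect(cn));print(bx)
Q=np.array([onz(c,u,12) for u in bx]);print(Q,[np.linalg.norm(Q[i]-Q[i-1]) for i in range(4)])
for nme,u,z in(('dot',(351,271),146),('bar1',(355,228),169),('bar2',(377,275),169),('vax',(265,280),100),('ltip',(267,325),100),('fit',(269,205),20),('bottle',(455,207),50)):print(nme,onz(c,u,z))
im=cv2.resize(b[190:345,210:420],None,fx=3.8,fy=3.8,interpolation=2);cv2.imwrite('pics/tc.png',im[:,:,::-1])
E
```

```text
[[ 337  223   56   57 2432]] [[364.625      250.66817434]]
ell ((364.41510009765625, 250.99639892578125), (55.60133361816406, 56.16667175292969), 11.313542366027832)
lid centre z146 [ 543.50706032 -117.51890667  146.        ]
[[212.90091 250.9945 ]
 [397.6121  205.16394]
 [418.35263 288.75464]
 [233.64145 334.5852 ]]
[[ 559.68461138  141.3663499    12.        ]
 [ 638.52460319 -186.18519253   12.        ]
 [ 490.32936475 -218.64741531   12.        ]
 [ 413.71828054  103.05523139   12.        ]] [np.float64(150.91027645800136), np.float64(336.90615496588055), np.float64(151.7090129224591), np.float64(330.6990340401604)]
dot [512.97712422 -96.51661126 146.        ]
bar1 [ 576.00294207 -102.53925306  169.        ]
bar2 [ 505.11033785 -134.14867423  169.        ]
vax [502.87719432  39.82625846 100.        ]
ltip [431.4127839   36.33296704 100.        ]
fit [639.67838995  41.6753374   20.        ]
bottle [ 627.47348049 -279.25218523   50.        ]
```

View pics/tc.png

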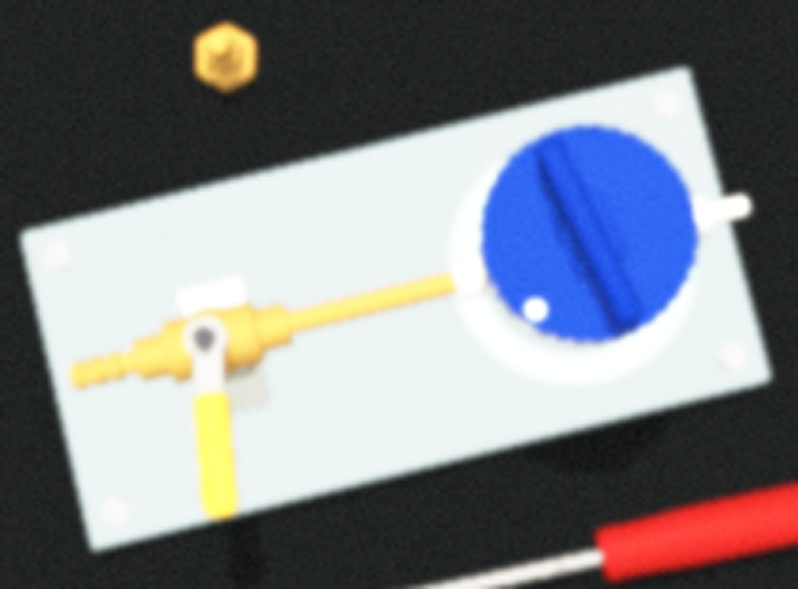

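The crop agrees: the chamber's +y direction is about 104.4° in world, the grip bar lies at about 24.5°/204.5°, and the lever is near closed. I'll move above the lid.

>>> carry_out:
  targets:
    - {"dp": [-40,-41,0],"yaw": 10}
    - {"dp": [-80,-82,0],"yaw": 20}
    - {"dp": [-120,-123,0],"yaw": 30}
    - {"dp": [-160,-164,0],"yaw": 40}
    - {"dp": [-200,-205,0],"yaw": 50}
    - {"dp": [-240,-246,0],"yaw": 60}
    - {"dp": [-280,-287,0],"yaw": 70}
    - {"dp": [-320,-328,0],"yaw": 80}
    - {"dp": [-360,-369,0],"yaw": 90}
    - {"dp": [-400,-410,0],"yaw": 100}
    - {"dp": [-440,-451,0],"yaw": 110}
    - {"dp": [-480,-492,0],"yaw": 120}
  fingers: 0
  grip_force: 25

```text
clock: 1.6
eef_pos: [498.0, -24.5, 239.2]
tcp_rot: [-3.141, -0.0, 0.725]
contact_force: [0.9, -0.3, 0.7]
opening: 0.499
grasp_force: 0.0
```

```bash
cat >> h.py <<'E'
from scipy.spatial.transform import Rotation as Ro
def go(x,y,z,ang):
    "print shift in tool axes to world target, tool x axis at ang deg"
    s=r.sense();R=Ro.from_euler('xyz',s['tcp_rot']).as_matrix()
    a=np.degrees(np.arctan2(R[1,0],R[0,0]))
    print('pos',np.round(s['eef_pos'],1),'xang %.1f'%a,'q6 %.2f'%s['qpos'][5],'F',np.round(s['contact_force'],1),'T',np.round(s['wrist_torque'],2),'op %.3f gf %.1f t %.1f tip %.1f'%(s['opening'],s['grasp_force'],s['clock'],r.tip_reach))
    print('dp',np.round(R.T@(np.array([x,y,z])-s['eef_pos']),1),'yaw %.1f'%(a-ang))
E
python3 - <<'E'
from h import *
c=cam('top')
u=np.array([(22,232),(690,68),(770,380),(92,550)])/3.8+[210,190]
Q=np.array([onz(c,p,12) for p in u]);print(Q)
for i,j in((1,0),(2,3)):
    d=Q[j]-Q[i];print(np.linalg.norm(d),np.degrees(np.arctan2(d[1],d[0])))
ey=(Q[0]-Q[1]+Q[3]-Q[2]);ey/=np.linalg.norm(ey);m=Q.mean(0);print('axis from plate',m-85*ey,'valve',m+80*ey)
go(543.5,-117.5,239,24.5)
E
```

```text
[[ 559.53517411  136.25390127   12.        ]
 [ 633.71662552 -175.3846735    12.        ]
 [ 488.24337937 -208.64612183   12.        ]
 [ 413.45161299  102.06416711   12.        ]]
320.34588965218535 103.38932948695454
319.5851873454988 103.53431227400715
axis from plate [ 543.5243503  -119.09285869   12.        ] valve [505.11302525  41.37386716  12.        ]
pos [498.  -24.5 239.2] xang 41.6 q6 0.79 F [ 0.9 -0.3  0.7] T [ 0.06 -0.01  0.01] op 0.499 gf 0.0 t 1.6 tip 8.0
dp [-27.6  99.7   0.2] yaw 17.1
```

>>> carry_out:
  targets:
    - {"dp": [-14,50,0],"yaw": 8}
    - {"dp": [-28,99,0],"yaw": 17}
    - {"dp": [-28,99,0],"yaw": 17}
    - {"dp": [-28,99,0],"yaw": 17}

```text
clock: 2.1
eef_pos: [542.2, -114.9, 238.7]
tcp_rot: [-3.14, 0.001, 0.435]
contact_force: [-0.2, 0.8, 0.1]
opening: 0.501
grasp_force: 0.0
```

```bash
python3 - <<'E'
from h import *
c=cam('wrist');save('wrist','w1.png')
print(proj(c,[[543.5,-119,159],[543.5,-119,140]]))
go(543.5,-118,161,24.5)
E
```

```text
[[325.19252166 257.90002458]
 [324.6123663  247.46392277]]
pos [ 542.2 -114.4  238.9] xang 25.0 q6 0.92 F [ 0.4 -0.1 -0.8] T [ 0.07  0.02 -0.01] op 0.495 gf 0.0 t 2.1 tip 8.0
dp [-0.3  3.9 77.9] yaw 0.5
```

View pics/w1.png

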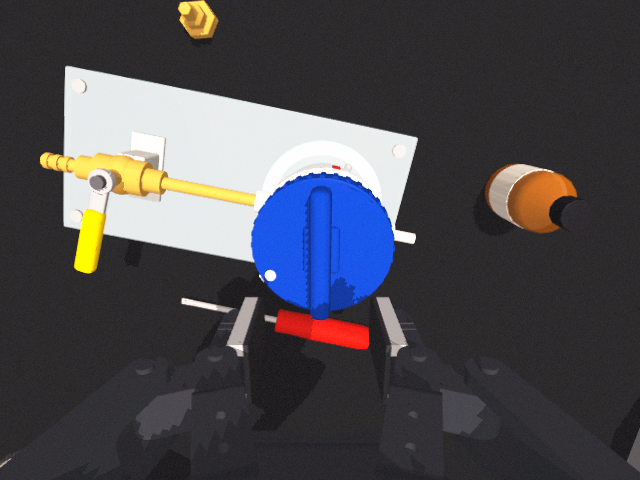

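The wrist view shows the bar as a vertical strip from (320,190) to (321,318), the dot at (270,275), the lever axis at (98,182), its tip at (87,271) and the red line at (336,167). I'll turn these into positions.

```bash
python3 - <<'E'
from h import *
c=cam('wrist')
def a(p,q):
    d=q-p;return np.round([np.hypot(d[0],d[1]),np.degrees(np.arctan2(d[1],d[0]))],1)
b1,b2=onz(c,(320,188),169),onz(c,(321,318),169);print('bar',b1,b2,(b1+b2)/2,a(b1,b2))
L=onz(c,(322,240),148);print('lid',L)
d=onz(c,(270,275),148);print('dot',d,a((b1+b2)/2,d))
v,t=onz(c,(98,182),104),onz(c,(87,271),100);print('valve',v,t,a(v,t))
rl=onz(c,(336,167),118);print('red',rl,a(np.array([543.5,-119,0]),rl))
E
```

```text
bar [581.21087477 -97.42995412 169.        ] [ 511.39389361 -130.71833668  169.        ] [ 546.30238419 -114.0741454   169.        ] [  77.3 -154.5]
lid [ 549.49836946 -113.75409747  148.        ]
dot [514.84359202 -93.9448338  148.        ] [ 37.3 147.4]
valve [509.3321072   41.08317809 104.        ] [436.91256451  32.63614924 100.        ] [  72.9 -173.3]
red [ 590.06955906 -105.19256882  118.        ] [48.6 16.5]
```

>>> carry_out:
  targets:
    - {"dp": [1.5,3,30],"yaw": 0}
    - {"dp": [1.5,3,55],"yaw": 0}
    - {"dp": [1.5,3,70],"yaw": 0}
    - {"dp": [1.5,3,77],"yaw": 0}
    - {"dp": [1.5,3,77],"yaw": 0}
    - {"dp": [1.5,3,77],"yaw": 0}

```text
clock: 2.9
eef_pos: [546.0, -117.1, 163.1]
tcp_rot: [3.141, -0.001, 0.435]
contact_force: [-0.1, -0.9, -0.6]
opening: 0.501
grasp_force: 0.0
```

>>> carry_out:
  targets:
    - {"dp": [0,0,0],"yaw": 0}
    - {"dp": [0,0,0],"yaw": 0}
    - {"dp": [0,0,0],"yaw": 0}
    - {"dp": [0,0,0],"yaw": 0}
  fingers: -0.58

```text
clock: 3.4
eef_pos: [545.6, -117.2, 162.4]
tcp_rot: [3.141, -0.0, 0.435]
contact_force: [0.0, 0.4, 1.1]
opening: 0.213
grasp_force: 0.3
```

```bash
python3 - <<'E'
from h import *
go(544.5,-117,161,24.5)
save('wrist','w2.png')
E
```

```text
pos [ 545.6 -117.2  162.4] xang 24.9 q6 0.92 F [0.  0.4 1.1] T [-0.05 -0.08 -0.  ] op 0.213 gf 0.3 t 3.4 tip 8.0
dp [-0.9 -0.6  1.4] yaw 0.4
```

View pics/w2.png

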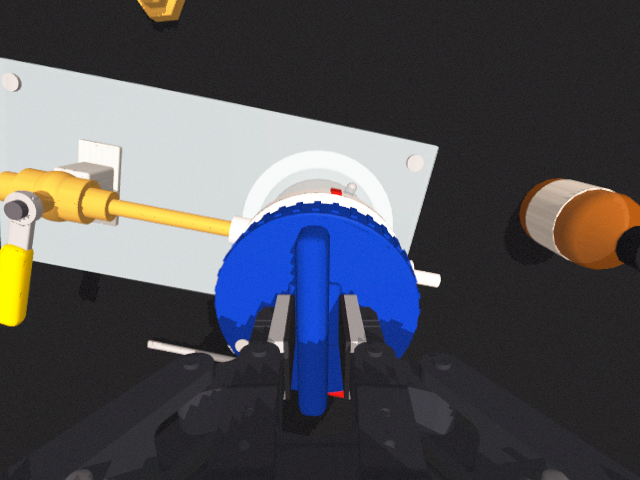

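The bar sits between the pads with clearance. Now I'll turn it backward.

>>> carry_out:
  targets:
    - {"dp": [-0.5,0,1],"yaw": -8}
    - {"dp": [-0.5,0,1],"yaw": -16}
    - {"dp": [-0.5,0,1],"yaw": -22}
    - {"dp": [-0.5,0,1],"yaw": -28}
    - {"dp": [-0.5,0,1],"yaw": -34}
    - {"dp": [-0.5,0,1],"yaw": -40}
    - {"dp": [-0.5,0,1],"yaw": -40}

```text
clock: 4.32
eef_pos: [545.3, -117.5, 162.2]
tcp_rot: [3.141, -0.0, 1.134]
contact_force: [-2.2, 1.1, 7.7]
opening: 0.211
grasp_force: 5.8
```

```bash
python3 - <<'E'
from h import *
go(544.5,-117,161,24.5)
save('scene','s2.png')
E
```

```text
pos [ 545.3 -117.5  162.2] xang 65.0 q6 0.22 F [-2.2  1.1  7.7] T [ 0.05  0.32 -0.02] op 0.211 gf 5.8 t 4.3 tip 8.0
dp [ 0.1 -0.9  1.2] yaw 40.5
```

>>> carry_out:
  targets:
    - {"dp": [0,0,0],"yaw": -6}
    - {"dp": [0,0,0],"yaw": -12}
    - {"dp": [0,0,0],"yaw": -18}
    - {"dp": [0,0,0],"yaw": -24}
    - {"dp": [0,0,0],"yaw": -30}
    - {"dp": [0,0,0],"yaw": -36}
    - {"dp": [0,0,0],"yaw": -42}
    - {"dp": [0,0,0],"yaw": -42}
    - {"dp": [0,0,0],"yaw": -42}

```text
clock: 5.5
eef_pos: [545.2, -117.3, 161.3]
tcp_rot: [3.141, 0.0, 1.864]
contact_force: [1.2, -0.2, 0.4]
opening: 0.209
grasp_force: 0.5
```

```bash
python3 - <<'E'
from h import *
go(544.5,-117,161,24.5)
a=cv2.imread('pics/s2.png');b=r.grab_frame('scene')[:,:,::-1]
w=r.grab_frame('wrist')[:,:,::-1]
cr=[cv2.resize(x[150:290,200:360],(400,350),interpolation=2) for x in(a,b)]
o=np.hstack(cr);cv2.imwrite('pics/c2.png',o);cv2.imwrite('pics/w3.png',w)
E
```

```text
pos [ 545.2 -117.3  161.3] xang 106.8 q6 -0.51 F [ 1.2 -0.2  0.4] T [ 0.02 -0.17 -0.05] op 0.209 gf 0.5 t 5.5 tip 8.0
dp [ 0.5 -0.6  0.3] yaw 82.3
```

View pics/c2.png

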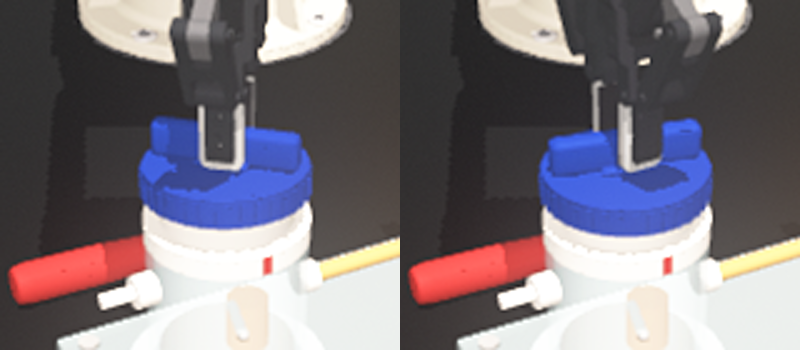

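In the second half of the crop the lid is level and lower, and the vertical force has gone from 7.7 N to 0.4 N, so it has dropped. Now I'll screw it forward.

>>> carry_out:
  targets:
    - {"dp": [0,0,0],"yaw": 10}
    - {"dp": [0,0,0],"yaw": 20}
    - {"dp": [0,0,0],"yaw": 28}
    - {"dp": [0,0,0],"yaw": 35}
    - {"dp": [0,0,0],"yaw": 42}
    - {"dp": [0,0,0],"yaw": 50}
    - {"dp": [0,0,0],"yaw": 58}
    - {"dp": [0,0,0],"yaw": 66}
    - {"dp": [0,0,0],"yaw": 74}
    - {"dp": [0,0,0],"yaw": 82}
    - {"dp": [0,0,0],"yaw": 90}
    - {"dp": [0,0,0],"yaw": 90}

```text
clock: 7.1
eef_pos: [544.7, -117.3, 161.0]
tcp_rot: [-3.141, 0.001, 0.295]
contact_force: [-0.7, -0.5, -0.3]
opening: 0.208
grasp_force: 0.0
```

```bash
python3 - <<'E'
from h import *
go(544.5,-117,161,24.5)
b=r.grab_frame('scene')[:,:,::-1];w=r.grab_frame('wrist')[:,:,::-1]
cv2.imwrite('pics/c3.png',np.hstack([cv2.resize(b[150:290,200:360],(400,350),interpolation=2),cv2.resize(w,(400,300))[[*range(300)]+[0]*50]]))
E
```

```text
pos [ 544.7 -117.3  161. ] xang 16.9 q6 1.06 F [-0.7 -0.5 -0.3] T [-0.03 -0.02 -0.  ] op 0.208 gf 0.0 t 7.1 tip 8.0
dp [-0.1 -0.3  0. ] yaw -7.6
```

View pics/c3.png

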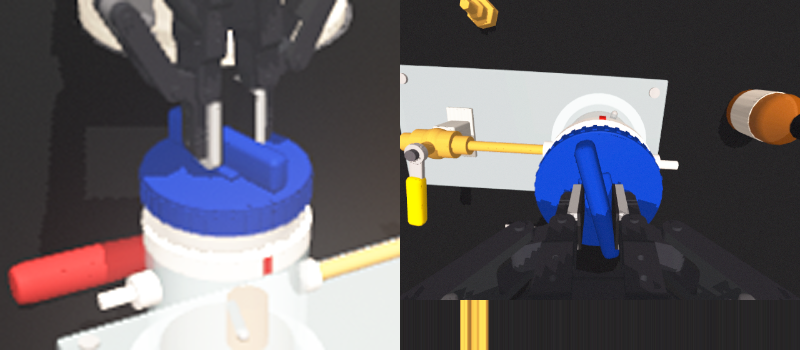

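The lid is level and follows the fingers with a lag of about 15°. I'll continue forward.

>>> carry_out:
  targets:
    - {"dp": [0,0,0],"yaw": 8}
    - {"dp": [0,0,0],"yaw": 16}
    - {"dp": [0,0,0],"yaw": 24}
    - {"dp": [0,0,0],"yaw": 32}
    - {"dp": [0,0,0],"yaw": 40}
    - {"dp": [0,0,0],"yaw": 48}
    - {"dp": [0,0,0],"yaw": 56}
    - {"dp": [0,0,0],"yaw": 64}
    - {"dp": [0,0,0],"yaw": 72}
    - {"dp": [0,0,0],"yaw": 80}
    - {"dp": [0,0,0],"yaw": 88}
    - {"dp": [0,0,0],"yaw": 92}

```text
clock: 8.7
eef_pos: [544.8, -117.4, 161.2]
tcp_rot: [3.141, -0.0, -1.311]
contact_force: [0.4, -0.8, -0.3]
opening: 0.211
grasp_force: 1.2
```

```bash
python3 - <<'E'
from h import *
go(544.5,-117,161,-60)
E
```

```text
pos [ 544.8 -117.4  161.2] xang -75.1 q6 2.67 F [ 0.4 -0.8 -0.3] T [-0.1  -0.01  0.02] op 0.211 gf 1.2 t 8.7 tip 8.0
dp [-0.5  0.2  0.2] yaw -15.1
```

>>> carry_out:
  targets:
    - {"dp": [0,0,0],"yaw": -8}
    - {"dp": [0,0,-15],"yaw": -14}
    - {"dp": [0,0,-32],"yaw": -15}
    - {"dp": [0,0,-32],"yaw": -25}
    - {"dp": [0,0,-32],"yaw": -35}
    - {"dp": [0,0,-32],"yaw": -45}
    - {"dp": [0,0,-32],"yaw": -55}
    - {"dp": [0,0,-32],"yaw": -65}
    - {"dp": [0,0,-32],"yaw": -75}
    - {"dp": [0,0,-32],"yaw": -85}
    - {"dp": [0,0,-32],"yaw": -95}
    - {"dp": [0,0,-32],"yaw": -105}

```text
clock: 10.2
eef_pos: [545.2, -117.4, 194.0]
tcp_rot: [3.141, -0.0, 0.527]
contact_force: [-0.2, -0.3, 0.2]
opening: 0.214
grasp_force: 0.0
```

>>> carry_out:
  targets:
    - {"dp": [0,0,0],"yaw": -10}
    - {"dp": [0,0,0],"yaw": -20}
    - {"dp": [0,0,0],"yaw": -30}
    - {"dp": [0,0,0],"yaw": -40}
    - {"dp": [0,0,0],"yaw": -50}
    - {"dp": [0,0,0],"yaw": -60}
    - {"dp": [0,0,0],"yaw": -70}
    - {"dp": [0,0,0],"yaw": -80}
    - {"dp": [0,0,0],"yaw": -90}
    - {"dp": [0,0,0],"yaw": -90}
  fingers: 0

```text
clock: 11.45
eef_pos: [545.2, -117.4, 193.9]
tcp_rot: [3.141, 0.0, 2.091]
contact_force: [0.3, -0.1, 0.3]
opening: 0.503
grasp_force: 0.0
```

```bash
python3 - <<'E'
from h import *
go(544.5,-117,161,120)
save('wrist','w4.png')
E
```

```text
pos [ 545.2 -117.4  193.9] xang 119.8 q6 -0.73 F [ 0.3 -0.1  0.3] T [-0.09  0.03 -0.04] op 0.503 gf 0.0 t 11.4 tip 8.0
dp [ 0.7 -0.4 32.9] yaw -0.2
```

View pics/w4.png

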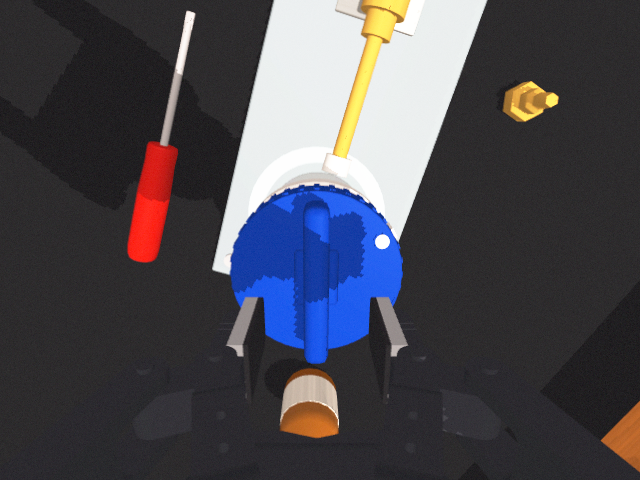

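The bar is vertical in view, at 120°, and lines up with the jaws. The dot is at (382,242), i.e. 60° in world. About 46° remain to the stop at bar angle 73.5°.

>>> carry_out:
  targets:
    - {"dp": [0.5,0,18],"yaw": 0}
    - {"dp": [0.5,0,30],"yaw": 0}
    - {"dp": [0.5,0,34],"yaw": 0}
    - {"dp": [0.5,0,34],"yaw": 0}

```text
clock: 12.0
eef_pos: [544.5, -116.8, 158.7]
tcp_rot: [-3.141, -0.001, 2.092]
contact_force: [0.2, 0.7, -0.0]
opening: 0.504
grasp_force: 0.0
```

>>> carry_out:
  targets:
    - {"dp": [0,0,0],"yaw": 0}
    - {"dp": [0,0,0],"yaw": 0}
    - {"dp": [0,0,0],"yaw": 0}
    - {"dp": [0,0,0],"yaw": 8}
    - {"dp": [0,0,0],"yaw": 16}
    - {"dp": [0,0,0],"yaw": 24}
    - {"dp": [0,0,0],"yaw": 32}
    - {"dp": [0,0,0],"yaw": 40}
    - {"dp": [0,0,0],"yaw": 46}
    - {"dp": [0,0,0],"yaw": 50}
    - {"dp": [0,0,0],"yaw": 54}
    - {"dp": [0,0,0],"yaw": 54}
  fingers: -0.6
  grip_force: 40

```text
clock: 13.5
eef_pos: [544.9, -117.0, 159.4]
tcp_rot: [3.141, -0.0, 1.151]
contact_force: [-0.1, -1.3, -0.2]
opening: 0.204
grasp_force: 0.2
```

```bash
python3 - <<'E'
from h import *
go(544.5,-117,159.5,57)
E
```

```text
pos [ 544.9 -117.   159.4] xang 65.9 q6 0.21 F [-0.1 -1.3 -0.2] T [-0.03 -0.02 -0.06] op 0.204 gf 0.2 t 13.5 tip 8.0
dp [-0.2 -0.3 -0.1] yaw 8.9
```

>>> carry_out:
  targets:
    - {"dp": [0,0,0],"yaw": 3}
    - {"dp": [0,0,0],"yaw": 6}
    - {"dp": [0,0,0],"yaw": 9}
    - {"dp": [0,0,0],"yaw": 9}

```text
clock: 14.0
eef_pos: [545.1, -117.4, 159.5]
tcp_rot: [3.14, 0.0, 0.995]
contact_force: [0.9, -4.4, -0.4]
opening: 0.202
grasp_force: 8.2
```

```bash
python3 - <<'E'
from h import *
go(544.5,-117,159.5,57)
E
```

```text
pos [ 545.1 -117.4  159.5] xang 57.0 q6 0.36 F [ 0.9 -4.4 -0.4] T [-0.65 -0.15  0.26] op 0.202 gf 8.2 t 14.0 tip 8.0
dp [ 0.  -0.8  0. ] yaw 0.0
```

>>> carry_out:
  targets:
    - {"dp": [0,0,0],"yaw": 2}
    - {"dp": [0,0,0],"yaw": 4}
    - {"dp": [0,0,0],"yaw": 5}
    - {"dp": [0,0,0],"yaw": 5}

```text
clock: 14.5
eef_pos: [545.3, -118.3, 159.6]
tcp_rot: [3.139, 0.001, 0.907]
contact_force: [1.5, -10.5, -0.8]
opening: 0.2
grasp_force: 17.5
```

```bash
python3 - <<'E'
from h import *
go(544.5,-117,159.5,57)
E
```

```text
pos [ 545.3 -118.3  159.6] xang 52.0 q6 0.45 F [  1.5 -10.5  -0.8] T [-1.57 -0.25  0.46] op 0.200 gf 17.5 t 14.5 tip 8.0
dp [ 0.5 -1.4  0.1] yaw -5.0
```

>>> carry_out:
  targets:
    - {"dp": [0,0,0],"yaw": 2}
    - {"dp": [0,0,0],"yaw": 4}
    - {"dp": [0,0,0],"yaw": 4}

```text
clock: 14.88
eef_pos: [544.8, -116.7, 159.3]
tcp_rot: [-3.141, -0.0, 0.836]
contact_force: [1.2, -1.1, 0.4]
opening: 0.203
grasp_force: 0.7
```

```bash
python3 - <<'E'
from h import *
go(544.5,-117,159.5,57)
c=cam('wrist');w=r.grab_frame('wrist');np.save('w5.npy',w);cv2.imwrite('pics/w5.png',w[:,:,::-1])
E
```

```text
pos [ 544.8 -116.7  159.3] xang 47.9 q6 0.52 F [ 1.2 -1.1  0.4] T [-0.21 -0.13  0.08] op 0.203 gf 0.7 t 14.9 tip 8.0
dp [-0.4 -0.  -0.2] yaw -9.1
```

View pics/w5.png

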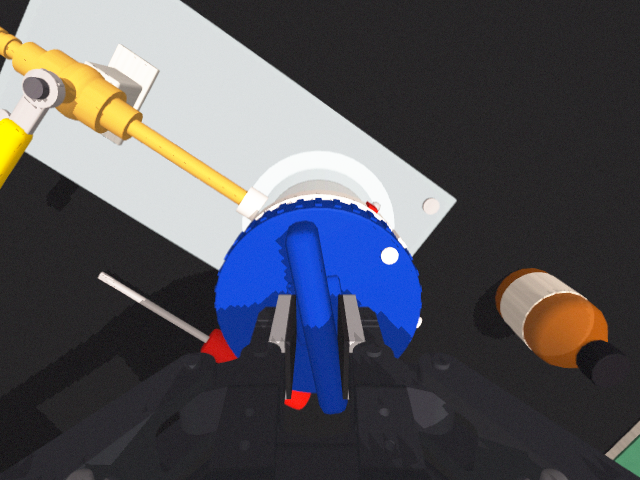

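The bar runs from (302,228) to about (335,408), the dot is at (390,256) and the red line shows at (372,207). I'll work out the lid's angle.

```bash
python3 - <<'E'
from h import *
c=cam('wrist')
def a(p,q):
    d=q-p;return np.round([np.hypot(d[0],d[1]),np.degrees(np.arctan2(d[1],d[0]))],1)
b1,b2=onz(c,(302,226),167),onz(c,(335,409),167);print('bar',b1,b2,(b1+b2)/2,a(b2,b1))
d=onz(c,(390,256),146.6);rl=onz(c,(372,207),118)
for A in([543.5,-119,0],[546,-116,0],(b1+b2)/2):print('dot',a(np.array(A),d),'red',a(np.array(A),rl))
E
```

```text
bar [570.12165402 -81.01440631 167.        ] [ 528.25777073 -145.62052026  167.        ] [ 549.18971238 -113.31746329  167.        ] [77.  57.1]
dot [40.   1.9] red [48.4 17. ]
dot [37.5 -2.6] red [45.1 14.3]
dot [34.6 -7.3] red [41.4 11.8]
```

>>> carry_out:
  targets:
    - {"dp": [0,0,0],"yaw": -9}
    - {"dp": [0,0,-10],"yaw": -9}
    - {"dp": [0,0,-40],"yaw": -9}
    - {"dp": [0,0,-80],"yaw": -9}
    - {"dp": [0,0,-80],"yaw": -9}
    - {"dp": [0,0,-80],"yaw": -9}
  fingers: 0

```text
clock: 15.68
eef_pos: [544.5, -116.7, 239.3]
tcp_rot: [-3.141, -0.0, 0.991]
contact_force: [-1.2, -0.7, -0.0]
opening: 0.499
grasp_force: 0.0
```

```bash
python3 - <<'E'
from h import *
go(544.5,-117,159.5,57)
c=cam('wrist');w=r.grab_frame('wrist');s=r.grab_frame('scene');t=r.grab_frame('top')
np.savez('g.npz',w=w,s=s,t=t,K=c[0],d=c[1],rv=c[2],tv=c[3])
f=np.load('f.npz')['a']
o=np.zeros((600,800,3),np.uint8)
o[:300,:400]=cv2.resize(f[180:285,220:360],(400,300),interpolation=2)
o[:300,400:]=cv2.resize(s[180:285,220:360],(400,300),interpolation=2)
o[300:,:400]=cv2.resize(w,(400,300),interpolation=3)
o[300:,400:]=cv2.resize(t[200:305,300:440],(400,300),interpolation=2)
cv2.imwrite('pics/c6.png',o[:,:,::-1])
E
```

```text
pos [ 544.5 -116.7  239.3] xang 56.8 q6 0.37 F [-1.2 -0.7 -0. ] T [ 0.02  0.02 -0.05] op 0.499 gf 0.0 t 15.7 tip 8.0
dp [-0.2  0.2 79.8] yaw -0.2
```

View pics/c6.png

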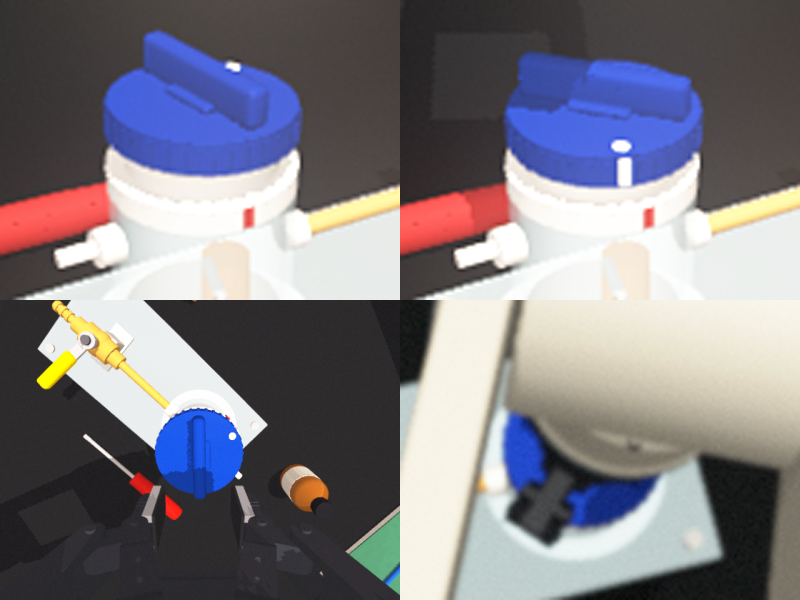

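Top right shows the lid near level. The dot, with a white tick under it, is at (622,147), left of the red line at (648,218), so the dot may be past the mark. I'll measure the lid's height, tilt and dot angle by triangulation.

```bash
python3 - <<'E'
from h import *
g=np.load('g.npz');cw=(g['K'],g['d'],g['rv'],g['tv']);cs=cam('scene')
def tri(u1,u2):
    o1,v1=ray(cs,u1);o2,v2=ray(cw,u2)
    A=np.stack([v1,-v2],1);x=np.linalg.lstsq(A,o2-o1,rcond=None)[0]
    p,q=o1+x[0]*v1,o2+x[1]*v2;return (p+q)/2,np.linalg.norm(p-q)
def blob(im,x0,y0,x1,y1,lo,hi):
    h=cv2.cvtColor(im,cv2.COLOR_RGB2HSV)[y0:y1,x0:x1];m=cv2.inRange(h,lo,hi)
    n,l,st,ce=cv2.connectedComponentsWithStats(m);k=np.argsort(-st[1:,4])[:3]+1
    return [(np.round(ce[i]+[x0,y0],1),st[i][4]) for i in k]
W=((0,0,180),(180,60,255))
print('scene white',blob(g['s'],285,225,310,248,*W))
print('wrist white',blob(g['w'],350,395-300+100,400,240,*W))
R1=((0,150,100),(8,255,255))
print('scene red',blob(g['s'],295,240,320,265,*R1),'wrist red',blob(g['w'],345,170,380,205,*R1))
ds=(220+222/400*140,180+146/300*105);dw=(232*1.6,136*1.6)
D,e=tri(ds,dw);print('dot',D,e)
# predicted dot in scene, level lid, dot angles
for ang in(13.5,5,-3,-8):
  for zc in (146.6,149):
    A=np.radians(ang);print(ang,zc,proj(cs,[543.9+37.5*np.cos(A),-118+37.5*np.sin(A),zc])[0],proj(cw,[543.9+37.5*np.cos(A),-118+37.5*np.sin(A),zc])[0])
print('obs',ds,dw)
# blue mask extremes vs predicted rim extents
hs=cv2.cvtColor(g['s'],cv2.COLOR_RGB2HSV);m=cv2.inRange(hs,(105,120,60),(130,255,255));m[:,:220]=0;m[:,360:]=0;m[:180]=0;m[290:]=0
th=np.linspace(0,2*np.pi,361)
def circ(z):return proj(cs,np.stack([543.9+44*np.cos(th),-118+44*np.sin(th),0*th+z],1))
lo=circ(129.6)
for col in (260,270,280,290,300,310,320):
    ys=np.where(m[:,col])[0];k=[p[1] for p in lo if abs(p[0]-col)<.6];print(col,'mask bottom',ys.max() if len(ys) else None,'pred stop',np.round(max(k),1) if k else None)
xs=np.where(m.any(0))[0];print('x ext',xs.min(),xs.max(),lo[:,0].min(),lo[:,0].max())
E
```

```text
scene white [(array([298.6, 243.4]), np.int32(122)), (array([296.9, 230.6]), np.int32(23))]
wrist white [(array([389.2, 210.2]), np.int32(705)), (array([371.4, 217.4]), np.int32(112))]
scene red [(array([306.5, 255.5]), np.int32(12))] wrist red [(array([364.2, 187.3]), np.int32(11))]
dot [ 583.25336759 -117.42170578  146.90350347] 0.33136696372019536
13.5 146.6 [303.65055202 229.37142511] [360.04458841 209.24430266]
13.5 149 [303.6703415  227.70965101] [360.47637629 210.16370443]
5 146.6 [299.54186178 230.27298818] [366.04433657 215.88622751]
5 149 [299.55347437 228.60766354] [366.53302807 216.86657582]
-3 146.6 [295.45025504 230.82752595] [370.62667502 222.81909091]
-3 149 [295.45366809 229.15975692] [371.15747833 223.86222891]
-8 146.6 [292.82285806 231.02255164] [372.92944714 227.41732031]
-8 149 [292.82098728 229.3537217 ] [373.4806557  228.50163922]
obs (297.7, 231.1) (371.20000000000005, 217.60000000000002)
260 mask bottom 233 pred stop 236.7
270 mask bottom 241 pred stop 242.4
280 mask bottom 243 pred stop 244.9
290 mask bottom 244 pred stop 245.6
300 mask bottom 234 pred stop 244.8
310 mask bottom 241 pred stop 242.2
320 mask bottom 235 pred stop 236.3
x ext 256 325 256.1594705039876 323.54753595430384
```

The lid is level at the stop's height (dot z is 146.9), but the dot reads about 14° past the red line. I'll grip the bar lightly and feel for the stop.

>>> carry_out:
  targets:
    - {"dp": [0,0,40],"yaw": 0}
    - {"dp": [0,0,70],"yaw": 0}
    - {"dp": [0,0,80],"yaw": 0}
    - {"dp": [0,0,80],"yaw": 0}

```text
clock: 16.32
eef_pos: [544.5, -116.8, 158.8]
tcp_rot: [-3.14, 0.001, 0.993]
contact_force: [0.8, 0.5, 0.4]
opening: 0.499
grasp_force: 0.0
```

>>> carry_out:
  targets:
    - {"dp": [0,0,0],"yaw": 0}
    - {"dp": [0,0,0],"yaw": 0}
    - {"dp": [0,0,0],"yaw": 0}
    - {"dp": [0,0,0],"yaw": 0}
    - {"dp": [0,0,0],"yaw": 0}
    - {"dp": [0,0,0],"yaw": 0}
  fingers: -1
  grip_force: 25

```text
clock: 17.08
eef_pos: [545.5, -117.1, 160.5]
tcp_rot: [3.14, -0.001, 0.993]
contact_force: [-1.2, -0.2, 7.3]
opening: 0.133
grasp_force: 27.2
```

```bash
python3 -c "
from h import *
go(544.5,-117,159.5,57)"
```

```text
pos [ 545.5 -117.1  160.5] xang 56.9 q6 0.36 F [-1.2 -0.2  7.3] T [-0.02  0.18  0.14] op 0.133 gf 27.2 t 17.1 tip 8.0
dp [-0.5 -0.9  1. ] yaw -0.1
```

>>> carry_out:
  targets:
    - {"dp": [0,0,0],"yaw": 1}
    - {"dp": [0,0,0],"yaw": 2}
    - {"dp": [0,0,0],"yaw": 2}

```text
clock: 17.45
eef_pos: [545.6, -117.5, 160.5]
tcp_rot: [3.139, -0.0, 0.959]
contact_force: [-1.3, -2.4, 5.0]
opening: 0.131
grasp_force: 27.9
```

```bash
python3 -c "
from h import *
go(544.5,-117,159.5,57)"
```

```text
pos [ 545.6 -117.5  160.5] xang 54.9 q6 0.40 F [-1.3 -2.4  5. ] T [-0.33  0.06  0.29] op 0.131 gf 27.9 t 17.4 tip 8.0
dp [-0.2 -1.2  1. ] yaw -2.1
```

>>> carry_out:
  targets:
    - {"dp": [0,0,-1],"yaw": 1}
    - {"dp": [0,0,-1],"yaw": 2}
    - {"dp": [0,0,-1],"yaw": 2}

```text
clock: 17.82
eef_pos: [545.3, -117.2, 160.5]
tcp_rot: [3.14, -0.0, 0.923]
contact_force: [4.2, -3.1, -2.2]
opening: 0.136
grasp_force: 26.5
```

```bash
python3 -c "
from h import *
go(544.5,-117,159.5,57)"
```

```text
pos [ 545.3 -117.2  160.5] xang 52.9 q6 0.43 F [ 4.2 -3.1 -2.2] T [-0.61 -0.66  0.22] op 0.136 gf 26.5 t 17.8 tip 8.0
dp [-0.4 -0.8  1. ] yaw -4.1
```

>>> carry_out:
  targets:
    - {"dp": [0,0,0],"yaw": 1}
    - {"dp": [0,0,0],"yaw": 2}
    - {"dp": [0,0,0],"yaw": 2}

```text
clock: 18.2
eef_pos: [545.1, -116.9, 160.4]
tcp_rot: [3.141, -0.0, 0.888]
contact_force: [3.9, -2.9, -0.2]
opening: 0.131
grasp_force: 26.9
```

```bash
python3 -c "
from h import *
go(544.5,-117,159.5,57)
c=cam('wrist');w=r.grab_frame('wrist')
h=cv2.cvtColor(w,cv2.COLOR_RGB2HSV)
for nm,lo,hi in(('white',(0,0,200),(180,50,255)),('red',(0,150,90),(8,255,255))):
    m=cv2.inRange(h,lo,hi);n,l,st,ce=cv2.connectedComponentsWithStats(m)
    print(nm,[(ce[i].round(1).tolist(),int(st[i][4])) for i in range(1,n) if 340<ce[i][0]<430 and 170<ce[i][1]<300 and st[i][4]>8])
"
```

```text
pos [ 545.1 -116.9  160.4] xang 50.9 q6 0.47 F [ 3.9 -2.9 -0.2] T [-0.52 -0.73  0.25] op 0.131 gf 26.9 t 18.2 tip 8.0
dp [-0.4 -0.4  0.9] yaw -6.1
white [([395.0, 266.0], 228)]
red [([374.2, 209.2], 44)]
```

Torque holds near 0.25 Nm while turning, which looks like sliding friction rather than a stop. I'll compare the lid's edge height across the saved frames and a new one to see whether it has actually been descending.

```bash
python3 - <<'E'
from h import *
c2=cv2.imread('pics/c2.png')[:,:,::-1];c3=cv2.imread('pics/c3.png')[:,:,::-1]
g=np.load('g.npz');now=r.grab_frame('scene');np.save('now.npy',now);t=r.grab_frame('top')
def up(s):return cv2.resize(s[150:290,200:360],(400,350),interpolation=2)
fr={'start':up(np.load('f.npz')['a']),'back25':c2[:,:400],'dropped':c2[:,400:],'fwd75':c3[:,:400],'afterjump':up(g['s']),'now':up(now)}
for k,im in fr.items():
    h=cv2.cvtColor(np.ascontiguousarray(im),cv2.COLOR_RGB2HSV);m=cv2.inRange(h,(105,100,50),(130,255,255))
    o=[]
    for a in(145,155,170,190,210,230,250,270,285,300,307):
        v=[np.where(m[:,c])[0].max() for c in range(a-3,a+4) if m[:,c].any()];o.append(round(float(np.median(v))/2.5,1))
    xs=np.where(m[150:220].any(0))[0];hr=cv2.inRange(h,(0,150,90),(8,255,255));hr[:,:250]=0;hr[:,:][:240]=0
    ys,x2=np.where(hr);print(k,o,xs.min()/2.5,xs.max()/2.5,'red',(x2.mean()/2.5).round(1),(ys.mean()/2.5).round(1))
cs=cam('scene')
a=proj(cs,[[543.9+44*np.cos(np.radians(13.5)),-118.5+44*np.sin(np.radians(13.5)),z] for z in(129.6,132.1,118,107)]);print('pred px (crop)',a-[200,150])
# dot/white tick in now
h=cv2.cvtColor(now,cv2.COLOR_RGB2HSV);m=cv2.inRange(h,(0,0,170),(180,70,255));n,l,st,ce=cv2.connectedComponentsWithStats(m)
print([(ce[i].round(1).tolist(),int(st[i][4])) for i in range(1,n) if 255<ce[i][0]<328 and 205<ce[i][1]<250])
print(r.sense()['clock'])
E
```

```text
start [80.0, 83.2, 86.4, 89.2, 90.4, 91.2, 90.4, 89.2, 87.2, 84.0, 81.2] 56.0 125.2 red 106.9 105.9
back25 [81.2, 84.4, 87.6, 89.6, 90.8, 90.8, 90.4, 88.4, 86.0, 82.4, 79.6] 55.2 124.8 red 106.9 105.9
dropped [81.6, 86.4, 89.6, 92.4, 93.6, 94.0, 93.2, 91.2, 88.8, 84.0, 80.8] 55.2 124.8 red 106.9 105.9
fwd75 [82.0, 86.0, 89.6, 92.4, 93.6, 94.0, 93.2, 91.2, 89.2, 84.0, 81.2] 55.2 125.2 red 106.9 105.8
afterjump [81.2, 86.4, 90.4, 92.8, 94.4, 94.8, 84.4, 92.8, 90.4, 86.0, 82.8] 56.0 126.0 red 106.9 105.9
now [81.6, 86.0, 90.0, 92.8, 94.4, 86.0, 94.4, 92.8, 90.0, 86.4, 83.2] 56.4 125.6 red 106.9 105.9
pred px (crop) [[105.58528127  93.47723956]
 [105.60986106  91.78676881]
 [105.47239928 101.23086939]
 [105.36709598 108.44947987]]
[([291.9, 207.4], 129), ([293.5, 230.6], 22)]
18.35
```

The edge height fits: 132.0 mm after the drop and about 130.1 now, so the thread is engaged and the lid is at stop height. The dot is about 20° past the mark, though. I'll turn it back and feel for the stop at the red line with low torque.

>>> carry_out:
  targets:
    - {"dp": [0,0,0],"yaw": -3}
    - {"dp": [0,0,0],"yaw": -6}
    - {"dp": [0,0,0],"yaw": -9}
    - {"dp": [0,0,0],"yaw": -9}

```text
clock: 18.85
eef_pos: [544.7, -117.2, 160.5]
tcp_rot: [3.141, 0.0, 1.045]
contact_force: [2.4, -4.0, 2.3]
opening: 0.131
grasp_force: 27.3
```

```bash
cat > d.py <<'E'
from h import *
go(544.5,-117,159.5,74)
s=r.grab_frame('scene');h=cv2.cvtColor(s,cv2.COLOR_RGB2HSV);m=cv2.inRange(h,(0,0,170),(180,70,255));n,l,st,ce=cv2.connectedComponentsWithStats(m)
print('dot',[(ce[i].round(1).tolist(),int(st[i][4])) for i in range(1,n) if 255<ce[i][0]<328 and 222<ce[i][1]<236 and 6<st[i][4]<60])
E
python3 d.py
```

```text
pos [ 544.7 -117.2  160.5] xang 59.9 q6 0.31 F [ 2.4 -4.   2.3] T [-0.54 -0.38  0.39] op 0.131 gf 27.3 t 18.9 tip 8.0
dp [ 0.  -0.3  1. ] yaw -14.1
dot [([298.3, 230.5], 22)]
```

>>> carry_out:
  targets:
    - {"dp": [0,0,0],"yaw": -3}
    - {"dp": [0,0,0],"yaw": -6}
    - {"dp": [0,0,0],"yaw": -9}
    - {"dp": [0,0,0],"yaw": -12}
    - {"dp": [0,0,0],"yaw": -14}
    - {"dp": [0,0,0],"yaw": -14}

```text
clock: 19.65
eef_pos: [544.8, -117.0, 160.5]
tcp_rot: [3.141, 0.0, 1.29]
contact_force: [0.8, -4.4, 5.1]
opening: 0.132
grasp_force: 26.9
```

```bash
python3 d.py
```

```text
pos [ 544.8 -117.   160.5] xang 73.9 q6 0.07 F [ 0.8 -4.4  5.1] T [-0.74 -0.26 -0.02] op 0.132 gf 26.9 t 19.6 tip 8.0
dp [-0.1 -0.3  1. ] yaw -0.1
dot [([304.7, 229.1], 22)]
```

>>> carry_out:
  targets:
    - {"dp": [0,0,0],"yaw": 1}
    - {"dp": [0,0,0],"yaw": 2}
    - {"dp": [0,0,0],"yaw": 2}

```text
clock: 20.08
eef_pos: [544.8, -117.1, 160.5]
tcp_rot: [3.141, 0.001, 1.254]
contact_force: [1.6, -5.6, 4.0]
opening: 0.138
grasp_force: 27.2
```

```bash
python3 d.py
```

```text
pos [ 544.8 -117.1  160.5] xang 71.9 q6 0.10 F [ 1.6 -5.6  4. ] T [-0.87 -0.2   0.3 ] op 0.138 gf 27.2 t 20.1 tip 8.0
dp [-0.  -0.3  1. ] yaw -2.1
dot [([304.1, 229.3], 21)]
```

>>> carry_out:
  targets:
    - {"dp": [0,0,0],"yaw": 1}
    - {"dp": [0,0,0],"yaw": 2}
    - {"dp": [0,0,0],"yaw": 2}

```text
clock: 20.5
eef_pos: [544.9, -117.5, 160.5]
tcp_rot: [3.141, 0.001, 1.22]
contact_force: [1.7, -8.5, 3.7]
opening: 0.131
grasp_force: 28.4
```

```bash
python3 d.py
```

```text
pos [ 544.9 -117.5  160.5] xang 69.9 q6 0.14 F [ 1.7 -8.5  3.7] T [-1.31 -0.17  0.45] op 0.131 gf 28.4 t 20.5 tip 8.0
dp [ 0.4 -0.5  1. ] yaw -4.1
dot [([303.0, 229.5], 24)]
```

>>> carry_out:
  targets:
    - {"dp": [0,0,0],"yaw": 1}
    - {"dp": [0,0,0],"yaw": 2}
    - {"dp": [0,0,0],"yaw": 2}

```text
clock: 20.92
eef_pos: [544.9, -117.8, 160.5]
tcp_rot: [3.141, 0.002, 1.185]
contact_force: [1.3, -8.8, 3.6]
opening: 0.135
grasp_force: 32.2
```

```bash
python3 d.py
```

```text
pos [ 544.9 -117.8  160.5] xang 67.9 q6 0.17 F [ 1.3 -8.8  3.6] T [-1.54 -0.23  0.46] op 0.135 gf 32.2 t 20.9 tip 8.0
dp [ 0.6 -0.7  1. ] yaw -6.1
dot [([302.0, 229.5], 24)]
```

The stop is felt from about 72° (torque rising from 0.30 to 0.45 Nm), with the dot over the red line, so my earlier push had overrun it. I'll ease to the mark, release, and check the lid.

>>> carry_out:
  targets:
    - {"dp": [0,0,0],"yaw": -2}
    - {"dp": [0,0,0],"yaw": -3}
    - {"dp": [0,0,0],"yaw": -3}

```text
clock: 21.35
eef_pos: [544.8, -117.4, 160.5]
tcp_rot: [3.141, 0.001, 1.237]
contact_force: [-0.0, -6.8, 4.9]
opening: 0.129
grasp_force: 27.0
```

```bash
python3 d.py
```

```text
pos [ 544.8 -117.4  160.5] xang 70.9 q6 0.12 F [-0.  -6.8  4.9] T [-1.14 -0.15  0.15] op 0.129 gf 27.0 t 21.4 tip 8.0
dp [ 0.3 -0.4  1. ] yaw -3.1
dot [([303.4, 229.4], 21)]
```

>>> carry_out:
  targets:
    - {"dp": [0,0,0],"yaw": 0}
    - {"dp": [0,0,0],"yaw": 0}
    - {"dp": [0,0,0],"yaw": 0}
    - {"dp": [0,0,-20],"yaw": 0}
    - {"dp": [0,0,-60],"yaw": 0}
    - {"dp": [0,0,-80],"yaw": 0}
    - {"dp": [0,0,-80],"yaw": 0}
  fingers: 0

```text
clock: 22.28
eef_pos: [545.5, -116.9, 241.6]
tcp_rot: [3.139, -0.0, 1.237]
contact_force: [0.6, 0.4, 0.1]
opening: 0.502
grasp_force: 0.0
```

```bash
python3 d.py; python3 - <<'E'
from h import *
s=r.grab_frame('scene');im=cv2.resize(s[150:290,200:360],(400,350),interpolation=2)
h=cv2.cvtColor(im,cv2.COLOR_RGB2HSV);m=cv2.inRange(h,(105,100,50),(130,255,255));o=[]
for a in(145,155,170,190,210,230,250,270,285,300,307):
    v=[np.where(m[:,c])[0].max() for c in range(a-3,a+4) if m[:,c].any()];o.append(round(float(np.median(v))/2.5,1))
xs=np.where(m[150:220].any(0))[0];print(o,xs.min()/2.5,xs.max()/2.5)
c=cam('wrist');w=r.grab_frame('wrist');h=cv2.cvtColor(w,cv2.COLOR_RGB2HSV)
m=cv2.inRange(h,(105,120,60),(130,255,255));ct=max(cv2.findContours(m,0,2)[0],key=cv2.contourArea)
for nm,lo,hi in(('white',(0,0,200),(180,50,255)),('red',(0,150,90),(8,255,255)),('yellow',(24,170,150),(34,255,255))):
    k=cv2.inRange(h,lo,hi);n,l,st,ce=cv2.connectedComponentsWithStats(k)
    print(nm,[(ce[i].round(1).tolist(),st[i].tolist()) for i in range(1,n) if 15<st[i][4]<4000])
np.save('w7.npy',w)
E
```

```text
pos [ 545.5 -116.9  241.6] xang 70.9 q6 0.12 F [0.6 0.4 0.1] T [-0.02 -0.02 -0.  ] op 0.502 gf 0.0 t 22.3 tip 8.0
dp [-0.5 -1.2 82.1] yaw -3.1
dot [([303.3, 229.4], 20)]
[81.6, 86.8, 90.4, 93.2, 94.4, 94.8, 94.0, 82.4, 89.6, 85.2, 81.6] 55.6 125.2
white [([139.1, 19.3], [90, 0, 107, 47, 2998]), ([148.0, 194.3], [129, 170, 40, 49, 328]), ([371.0, 219.3], [366, 214, 11, 12, 110]), ([366.5, 295.4], [362, 292, 9, 7, 34]), ([454.6, 309.9], [432, 300, 47, 26, 440])]
red [([213.9, 283.8], [185, 251, 58, 66, 1676])]
yellow [([117.9, 55.1], [81, 30, 74, 52, 1786])]
```

The lid is level at stop height (edge ≈129.6 mm) and the dot is within about 3° of the mark. Next is the valve: move above the lever.

```bash
python3 -c "
from h import *
go(450.7,36.2,180,185)"
```

```text
pos [ 544.1 -116.7  239. ] xang 70.9 q6 0.12 F [-0.1  0.9  0. ] T [-0.01  0.03  0.01] op 0.503 gf 0.0 t 22.4 tip 8.0
dp [ 113.9 -138.1   59.3] yaw -114.1
```

>>> carry_out:
  targets:
    - {"dp": [10,-12,0],"yaw": -10}
    - {"dp": [20,-24,0],"yaw": -20}
    - {"dp": [31,-37,0],"yaw": -30}
    - {"dp": [42,-50,0],"yaw": -40}
    - {"dp": [52,-63,0],"yaw": -50}
    - {"dp": [62,-75,0],"yaw": -60}
    - {"dp": [73,-88,0],"yaw": -70}
    - {"dp": [83,-101,10],"yaw": -80}
    - {"dp": [93,-113,20],"yaw": -90}
    - {"dp": [104,-126,40],"yaw": -100}
    - {"dp": [114,-138,59],"yaw": -110}
    - {"dp": [114,-138,59],"yaw": -114}

```text
clock: 23.92
eef_pos: [449.1, 36.6, 178.7]
tcp_rot: [3.141, -0.005, -3.051]
contact_force: [-0.0, -0.3, 0.2]
opening: 0.503
grasp_force: 0.0
```

```bash
python3 - <<'E'
from h import *
go(450.7,36.2,98,185)
c=cam('wrist');w=r.grab_frame('wrist');cv2.imwrite('pics/w8.png',w[:,:,::-1]);h=cv2.cvtColor(w,cv2.COLOR_RGB2HSV)
k=cv2.inRange(h,(24,170,130),(34,255,255));n,l,st,ce=cv2.connectedComponentsWithStats(k)
for i in range(1,n):
    if st[i][4]>300:
        ct=cv2.findContours((l==i).astype(np.uint8),0,2)[0][0];b=cv2.boxPoints(cv2.minAreaRect(ct));print(st[i],ce[i]);print(np.array([onz(c,u,100) for u in b]).round(1),onz(c,ce[i],98).round(1))
        x=cv2.fitLine(ct,cv2.DIST_L2,0,.01,.01).ravel();p,q=onz(c,x[2:]-60*x[:2],100),onz(c,x[2:]+60*x[:2],100);print('ang',np.degrees(np.arctan2(*(q-p)[[1,0]])))
print(proj(c,[450.7,36.2,100]))
E
```

```text
pos [449.1  36.6 178.7] xang -174.8 q6 -1.58 F [-0.  -0.3  0.2] T [-0.03  0.01  0.  ] op 0.503 gf 0.0 t 23.9 tip 8.0
dp [-2.  -0.5 80.7] yaw -359.8
[ 306  226   25   81 1928] [317.9030083  265.64522822]
[[431.6  29.7 100. ]
 [430.4  43.3 100. ]
 [480.7  48.3 100. ]
 [482.   33.8 100. ]] [455.8  38.7  98. ]
ang -177.74427040722694
[[314.452438   258.36547817]]
```

The lever measures about 185° and is centred between the jaws. I'll lower over it, then close loosely.

>>> carry_out:
  targets:
    - {"dp": [-2,-1,40],"yaw": 0}
    - {"dp": [-2,-1,70],"yaw": 0}
    - {"dp": [-2,-1,80],"yaw": 0}
    - {"dp": [-2,-1,80],"yaw": 0}

```text
clock: 24.48
eef_pos: [453.3, 35.0, 100.8]
tcp_rot: [3.142, -0.002, -3.057]
contact_force: [-0.2, -0.9, -0.5]
opening: 0.499
grasp_force: 0.0
```

>>> carry_out:
  targets:
    - {"dp": [0,0,0],"yaw": 0}
    - {"dp": [0,0,0],"yaw": 0}
    - {"dp": [0,0,0],"yaw": 0}
    - {"dp": [0,0,0],"yaw": 0}
  fingers: -0.46

```text
clock: 24.98
eef_pos: [453.9, 35.1, 101.6]
tcp_rot: [-3.142, 0.001, -3.056]
contact_force: [0.0, 0.5, -0.2]
opening: 0.271
grasp_force: 0.0
```

```bash
python3 - <<'E'
from h import *
go(450.7,36.2,98,185)
s=r.sense();R=Ro.from_euler('xyz',s['tcp_rot']).as_matrix()
c=np.array([505.5,41])
p0=s['eef_pos'][:2];rad=55
for a in range(185,84,-9):
    t=np.radians(a);P=np.array([*(c+rad*np.array([np.cos(t),np.sin(t)])),s['eef_pos'][2]])
    print(a,np.round(R.T@(P-s['eef_pos']),1),185-a)
E
```

```text
pos [453.9  35.1 101.6] xang -175.1 q6 -1.58 F [ 0.   0.5 -0.2] T [0.02 0.   0.02] op 0.271 gf 0.0 t 25.0 tip 8.0
dp [3.1 1.3 3.6] yaw -360.1
185 [ 3.1  1.3 -0. ] 0
176 [ 2.4  9.9 -0. ] 9
167 [ 0.4 18.3 -0. ] 18
158 [-2.9 26.3  0. ] 27
149 [-7.4 33.7  0. ] 36
140 [-13.   40.3   0. ] 45
131 [-19.5  45.9   0. ] 54
122 [-26.9  50.4   0. ] 63
113 [-34.8  53.7   0. ] 72
104 [-43.2  55.7   0. ] 81
95 [-51.8  56.4   0. ] 90
86 [-60.4  55.8   0. ] 99
```

>>> carry_out:
  targets:
    - {"dp": [3,1,3],"yaw": 0}
    - {"dp": [2.5,10,3],"yaw": 9}
    - {"dp": [0.5,18,3],"yaw": 18}
    - {"dp": [-3,26,3],"yaw": 27}
    - {"dp": [-7.5,34,3],"yaw": 36}
    - {"dp": [-13,40,3],"yaw": 45}
    - {"dp": [-19.5,46,3],"yaw": 54}
    - {"dp": [-27,50.5,3],"yaw": 63}
    - {"dp": [-35,53.5,3],"yaw": 72}
    - {"dp": [-43,55.5,3],"yaw": 81}
    - {"dp": [-48,56.5,3],"yaw": 84}
    - {"dp": [-48,56.5,3],"yaw": 84}

```text
clock: 26.48
eef_pos: [496.5, 95.6, 97.9]
tcp_rot: [-3.141, 0.0, 1.762]
contact_force: [0.2, -0.9, 0.4]
opening: 0.27
grasp_force: 0.0
```

```bash
cat > v.py <<'E'
from h import *
go(505.5+55*np.cos(np.radians(100)),41+55*np.sin(np.radians(100)),98,104)
c=cam('wrist');w=r.grab_frame('wrist');h=cv2.cvtColor(w,cv2.COLOR_RGB2HSV)
k=cv2.inRange(h,(24,170,130),(34,255,255));n,l,st,ce=cv2.connectedComponentsWithStats(k)
for i in range(1,n):
    if st[i][4]>200:
        ct=cv2.findContours((l==i).astype(np.uint8),0,2)[0][0];x=cv2.fitLine(ct,cv2.DIST_L2,0,.01,.01).ravel();p,q=onz(c,x[2:]-60*x[:2],100),onz(c,x[2:]+60*x[:2],100);print('wrist',st[i],onz(c,ce[i],100).round(1),'ang',np.degrees(np.arctan2(*(q-p)[[1,0]])))
s=r.grab_frame('scene');c=cam('scene');h=cv2.cvtColor(s,cv2.COLOR_RGB2HSV)
k=cv2.inRange(h,(25,170,130),(34,255,255));k[:180]=0;k[260:]=0;k[:,:340]=0;k[:,440:]=0;n,l,st,ce=cv2.connectedComponentsWithStats(k)
for i in range(1,n):
    if st[i][4]>20:
        ct=cv2.findContours((l==i).astype(np.uint8),0,2)[0][0];x=cv2.fitLine(ct,cv2.DIST_L2,0,.01,.01).ravel();p,q=onz(c,x[2:]-10*x[:2],97),onz(c,x[2:]+10*x[:2],97);print('scene',st[i],onz(c,ce[i],97).round(1),'ang',np.degrees(np.arctan2(*(q-p)[[1,0]])))
E
python3 v.py
```

```text
pos [496.5  95.6  97.9] xang 100.9 q6 -0.00 F [ 0.2 -0.9  0.4] T [0.05 0.02 0.03] op 0.270 gf 0.0 t 26.5 tip 8.0
dp [-0.3 -0.6 -0.1] yaw -3.1
wrist [ 288  270   43  119 4110] [494.2  95.6 100. ] ang -76.60379502387266
```

The lever is at about 103.4°. I'll push a few mm further to feel the end stop.

>>> carry_out:
  targets:
    - {"dp": [0,2,0],"yaw": 0}
    - {"dp": [0,4,0],"yaw": 2}
    - {"dp": [0,4,0],"yaw": 2}

```text
clock: 26.95
eef_pos: [497.6, 95.4, 97.7]
tcp_rot: [-3.135, 0.001, 1.726]
contact_force: [-9.1, -3.1, 6.4]
opening: 0.268
grasp_force: 5.0
```

```bash
python3 v.py
```

```text
pos [497.6  95.4  97.7] xang 98.9 q6 0.03 F [-9.1 -3.1  6.4] T [-0.54  1.75  0.12] op 0.268 gf 5.0 t 26.9 tip 8.0
dp [ 0.  -1.6 -0.3] yaw -5.1
wrist [ 286  270   45  119 4122] [494.8  95.6 100. ] ang -77.9907152705456
```

>>> carry_out:
  targets:
    - {"dp": [0,2,0],"yaw": 0}
    - {"dp": [0,3,0],"yaw": 0}
    - {"dp": [0,3,0],"yaw": 0}

```text
clock: 27.42
eef_pos: [497.9, 95.5, 97.4]
tcp_rot: [-3.13, 0.001, 1.727]
contact_force: [-17.8, -4.6, 13.1]
opening: 0.267
grasp_force: 9.2
```

```bash
python3 v.py
```

```text
pos [497.9  95.5  97.4] xang 98.9 q6 0.03 F [-17.8  -4.6  13.1] T [-0.65  3.16  0.19] op 0.267 gf 9.2 t 27.4 tip 8.0
dp [-0.  -2.  -0.6] yaw -5.1
wrist [ 285  270   46  119 4156] [494.9  95.7 100. ] ang -78.00771791798645
```

That is the firm stop: 18 N with no further motion. I'll centre, open and retreat.

>>> carry_out:
  targets:
    - {"dp": [0,-4,0],"yaw": 0}
    - {"dp": [0,-8,0],"yaw": 0}
    - {"dp": [0,-9,0],"yaw": 0}
    - {"dp": [0,-9,0],"yaw": 0}
  fingers: -0.1

```text
clock: 28.02
eef_pos: [495.0, 95.4, 98.4]
tcp_rot: [3.141, -0.0, 1.726]
contact_force: [0.7, -0.1, 0.1]
opening: 0.45
grasp_force: 0.0
```

>>> carry_out:
  targets:
    - {"dp": [0,0,-15],"yaw": 0}
    - {"dp": [0,0,-45],"yaw": 0}
    - {"dp": [0,0,-90],"yaw": 0}
    - {"dp": [0,0,-140],"yaw": 0}
    - {"dp": [50,0,-150],"yaw": 0}
    - {"dp": [100,0,-150],"yaw": 0}
    - {"dp": [150,0,-150],"yaw": 0}
    - {"dp": [200,0,-150],"yaw": 0}
    - {"dp": [200,0,-150],"yaw": 0}

```text
clock: 29.15
eef_pos: [463.3, 295.9, 249.4]
tcp_rot: [3.14, -0.001, 1.73]
contact_force: [0.8, -0.3, -0.2]
opening: 0.45
grasp_force: 0.0
```

```bash
python3 v.py; python3 d.py; python3 - <<'E'
from h import *
b=r.grab_frame('top');c=cam('top');h=cv2.cvtColor(b,cv2.COLOR_RGB2HSV)
k=cv2.inRange(h,(26,150,130),(34,255,255));n,l,st,ce=cv2.connectedComponentsWithStats(k)
for i in range(1,n):
    if st[i][4]>40: print('top yellow',st[i],onz(c,ce[i],100).round(1))
m=cv2.inRange(h,(0,0,190),(180,60,255));n,l,st,ce=cv2.connectedComponentsWithStats(m)
C=onz(c,(364.5,251),146)
for i in range(1,n):
    if 8<st[i][4]<60 and 335<ce[i][0]<395 and 220<ce[i][1]<282:
        d=onz(c,ce[i],146.6)-C;print('dot top',ce[i],np.hypot(*d[:2]),np.degrees(np.arctan2(d[1],d[0])))
m=cv2.inRange(h,(105,120,60),(130,255,255));m[:200]=0;m[300:]=0;m[:,:310]=0;m[:,420:]=0
ct=max(cv2.findContours(m,0,2)[0],key=cv2.contourArea);print(cv2.fitEllipse(cv2.convexHull(ct)))
E
```

```text
pos [463.3 295.9 249.4] xang 99.1 q6 0.41 F [ 0.8 -0.3 -0.2] T [-0.02  0.06  0.  ] op 0.450 gf 0.0 t 29.1 tip 8.0
dp [-2.036e+02  2.000e-01  1.511e+02] yaw -4.9
wrist [306 410  18  28 423] [491.4 110.3 100. ] ang -79.12549457793553
pos [463.6 293.1 248.9] xang 99.0 q6 0.40 F [ 0.8 -0.5 -0.3] T [ 0.01 -0.03 -0.  ] op 0.451 gf 0.0 t 29.2 tip 8.0
dp [-417.7   15.8   89.5] yaw 25.0
dot [([303.3, 229.4], 20)]
((364.39990234375, 251.13790893554688), (55.51072692871094, 56.29999542236328), 14.722663879394531)
```

```bash
python3 -c "
from rig import r
print(r.sign_off())"
```

```text
the job is handed in; nothing more can be done
None
```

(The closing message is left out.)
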